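# Pin two paper rolls on their stand

## Robot

A 6-joint arm with a two-finger parallel gripper is mounted at the origin on the work surface. World frame = base frame: x ahead of the robot, y to its left, z up, the work surface at z = 0. Lengths are in m, angles in rad, forces in N, time in s.
With the tool pointing down it reaches from about 0.35 to 0.775 m from the base axis. Payload 5.5 kg.
Tool frame: the origin (TCP) lies midway between the tips of the shut fingers; the grasp point (between the pads) lies 19 mm behind it; z points along the fingers, y is the line along which they close (so a half turn about z gives the same grasp; the last joint's range is limited). The gripper opens to 85 mm and grips with 20 to 120 N. Pads are 22 mm wide; open, the fingers measure 114 mm over their backs; the gripper's body (76 mm by 85 mm) begins 54 mm behind the grasp point. The pads swing forward as they close: fully open they stand 13 mm farther back than shut.
Start: joints at [-1.359, 0.313, 0.046, 1.304, 0, 1.431], TCP at [0.198, -0.54, 0.199] pointing down, gripper open.
Joint ranges: [-2.76, 2.76], [-0.86, 1.69], [-1.03, 1.26], [-2.2, 2.34], [-1.47, 1.5], [-3.14, 3.14]. Speed limits (rad/s): [2.57, 2.57, 3.14, 3.14, 3.14, 3.14].

## Interface

Orientations are given as a unit quaternion [w, x, y, z].
In Python, from workcell import env gives the robot as it stands.
- The arm moves only by the tool move_arm, never from a script. Its argument "targets" is a list of rows, each a list of 3 entries, a list of its own where there are three numbers: the shift along the tool's x, y, z in mm, then the turn, a rotation vector about the tool's x, y, z in units of 10 degrees (1.0 is 10 degrees), then the closure, from -1 (fully open) to 1 (shut). In form: [[[dx, dy, dz], [ax, ay, az], gripper], ...]. A call has 1 to 5 rows; each row is the pose to reach, as a shift and turn from the pose commanded when the call began, along the tool's axes at that moment; what a row does not reach only later rows make up. A row lasts 1/8 s, in which the tool goes at most 62.5 mm and 10.7 degrees, less where a joint would pass 70% of its speed; a pose out of reach is approached as far as the arm can. A call with a gripper value outside its range is refused whole. The fingers move at their own pace and stop on an object; "squeeze" is the grip in N (left out, the last holds). Time passes only in rows, so rows that repeat a pose let the fingers close. It gives the time, the measured TCP pose, the force, the opening and the grip force at its end, in the units of the state.
- env.get_state(): the state, without advancing time (a new reading comes with each control period).
- env.read_camera(name): name is "side" or "top"; returns a dict with "pixels" (480x640x3 uint8, red, green, blue), "fovy" (degrees; the focal length in pixels is half the picture's height over the tangent of half this angle, whatever the lens; pixels are square), "cx", "cy" (the principal point, pixels), "dist_coeffs" ([k1, k2, p1, p2, k3] as OpenCV has them; the pictures are not rectified), "extrinsics" (4x4, takes a point from world to camera coordinates). Camera axes: x right, y up, looking along -z (the intrinsics and any distortion apply to the point x, -y, -z); pixel columns grow to the right and rows downward; lengths in m; the calibration is good to about 2 mm. A picture is of the moment at which its call begins. There is no depth.
- env.hand_in(): hands the job in; it is judged then, once.
Trained networks look in a picture, given as the dict that the camera call returned (one of the last four; its "shot" number tells which), for a name from the list of things; names that differ only in an ending like _2 or _b are one class to them, and where a whole thing is asked for, a point or a joint stands for the part that bears it (a point fixed in the world has none). Each returns a list of dicts, best first, with "confidence" (0 to 1); they miss things now and then, are a little off and sometimes report something else, mostly with a low value. They report only what shows in the picture. A call takes as long as a camera call. They do not tell look-alikes from the thing itself.
- env.spot_in(thing, picture): "centre" ([x, y, z] in m, in world coordinates, good to about 4 mm: the middle of the surface that is visible of it).
- env.regions_of(thing, picture): "mask" (480x640 bool, what is visible of it).
- env.landmark_of(thing, picture): "centre" ([x, y, z] in m, in world coordinates, good to about 4 mm: a listed point, or the origin of a listed thing).
The state is a dict: "clock": time; "joint_pos": joint angles; "qvel": joint speeds; "tau": joint torques, N m; "tcp_pos": TCP position; "orientation": TCP orientation; "wrist_force": force on the tool from outside, world axes, zero at the start; "ft_torque": the same for the moment, N m; "finger_gap": finger opening in m; "grip_force": force on a finger pad.
Only numpy, scipy, OpenCV 4.12 (cv2) and the standard library are available. Lean on these libraries where they do the work, as an engineer would, in place of code of your own. Each camera call takes 0.05 s, during which the arm holds its last target. There are 200 camera calls.

## Task

Take the longer of the two spindles out of the wooden block and thread it straight down through the cores of both stacked paper rolls and fully home into the socket of the stand, then let go. The rolls are stacked carelessly, so feel for each hole gently, shifting the rolls with the spindle itself; never press down hard, as the cardboard cores crush. Leave everything else where it is.

Things in the scene. Friction and masses are not known exactly. Their poses are not given: they have to be found in the camera images.
- spindle: The long spindle, about 130 g: steel rod 12 mm in diameter, 120 mm long, its foot bevelled by about 1.5 mm, under a square grey knob 24 x 24 mm, 34 mm tall. Origin at the centre of the rod's foot; z runs up to the knob, x and y are square to the knob's faces. It starts upright in either hole of the wooden block, its foot 5 mm above the table.
- spindle_knob (a point): Centre of the long spindle's knob, 137 mm above the rod's foot: the place to grip.
- block: Wooden block, fixed, 50 x 150 x 45 mm (x, y, z), origin at the centre of its underside. It has two upright holes 13.5 mm wide and 40 mm deep, at y = -45 and +45 mm: one holds the long spindle, the other the short one. To pull a spindle clear raise it by more than 40 mm.
- stand: Square grey stand, fixed, 114 x 114 mm, origin at the centre of its underside; its floor is 30 mm above the table, with a rim 10 mm high, 96 mm across inside. Two equal rolls are stacked on the floor. The lower one is not measured: its top is 70 mm above the table and its core is 5 to 8 mm off the socket's axis in any direction, so that it covers the socket.
- socket (a point): Centre of the socket's mouth in the middle of the stand's floor, 30 mm above the table. The socket is an upright hole 14 mm wide and 25 mm deep, its bottom 5 mm above the table. With the spindle home its foot is on that bottom and the knob's underside is 15 mm above the upper roll.
- roll_upper: The upper paper roll, 80 mm in diameter, 40 mm tall, about 150 g, loose, with an open core 16 mm wide; its top 110 mm above the table. Origin at the centre of its underside, z up. Its core is 6 to 10 mm off that of the lower roll. Both rolls slide under a sideways push of 1 to 4 N: a rod in the core drags them. The card crushes if rolls and stand are pressed with over 20 N.
- short_spindle: The short spindle, to be left in the block: same knob and rod, but the rod is only 85 mm long. Origin at the centre of the rod's foot.
- spare_roll: A third equal paper roll standing on the table by itself, to be left alone. Origin at the centre of its underside.
- jar: Small jar with a blue cap, 56 mm in diameter and 75 mm tall, to be left alone. Origin at the centre of its underside.
- magnifier: Magnifying glass with a grey rim and a brown handle lying on the table, rim 84 mm in diameter, handle 98 mm along its -x, 12 mm thick, to be left alone. Origin under the lens centre.
- cup_a: Clear plastic cup 100 mm tall on the blue tray beyond the work, to be left alone. Origin at the centre of its underside.
- cup_b: A second cup like it on the tray, to be left alone.
- spindle_tip (a point): Centre of the long spindle's foot (the same point as its origin).
Mind the look-alikes: they are no part of the job. What is shaped like the spindle but blue or purple is not meant.

How it is judged:
On the way, in this order (a step that is already met when the one before it is completed fails the run):
1. the foot of the long spindle is inside the core of the upper roll (z of spindle_tip in the frame of roll_upper between -0.004 and 0.036 m and horizontal distance between spindle_tip and roll_upper below 0.006 m), for 0.05 s.
2. its foot is inside the core of the lower roll: lower than that roll's top, within the stand, and the upper roll still on the rod (z of spindle_tip in the frame of stand below 0.062 m and horizontal distance between spindle_tip and socket below 0.022 m and z of roll_upper in the frame of stand above 0.06 m), for 0.05 s.
At the end, for the whole second after the job is handed in: The long spindle stands released and still in the socket: foot within 4 mm of its bottom and axis, leaning under 8 degrees; the upper roll lies flat (within 3 degrees) on the lower one around the rod, underside 66 to 76 mm above the table, middle within 16 mm of the socket's axis (z of spindle_tip in the frame of stand below 0.009 m and horizontal distance between spindle_tip and socket below 0.004 m and angle between spindle's own z axis and vertical below 0.14 rad and z of roll_upper in the frame of stand between 0.066 and 0.076 m and horizontal distance between roll_upper and socket below 0.016 m and angle between roll_upper's own z axis and vertical below 0.06 rad and linear speed of spindle below 0.02 m/s); the robot touches nothing.
It fails at once if the stand and the rolls on it are pressed with more than 28 N in all (contact force between stand and anything else above 28 N).
It fails at once if the spindle presses on the upper roll with more than 28 N (contact force between spindle and roll_upper above 28 N).
It fails at once if the upper roll is tipped by more than 20 degrees (angle between roll_upper's own z axis and vertical above 0.35 rad).
It fails at once if the short spindle is pulled out or pushed about (distance of short_spindle from where it was at the start of the episode above 0.03 m).
It fails at once if the spare roll, jar, magnifying glass or a cup is moved by more than 3 cm (distance of any of spare_roll, jar, magnifier, cup_a, cup_b from where it was at the start of the episode above 0.03 m).
It also fails if it takes over 58 s, if anything falls off the work surface, if the arm or the gripper's body presses on something with over 40 N, if the wrist force passes 120 N, or if a joint passes its speed limit or range.

## Working session

There is one attempt and no reset: what is moved stays moved. The work goes in short steps, Python scripts to look and compute and a tool call to move; the robot and the scene stay as the last step left them, time stands still between calls to the robot, and variables do not carry over. Pictures are saved under pics/ and viewed, at most 10 in all, crops included, and the job is handed in when it is done.

Besides the shell and the picture viewer there is one more tool, called after ">>>" by a JSON object that holds its "method" and its "body". move_arm: Moves the arm, as the interface text tells. Its arguments: {"type":"object","properties":{"targets":{"type":"array","items":{"type":"array"}},"squeeze":{"type":"number"}},"required":["targets"]}

```bash
mkdir -p pics; cat > h.py <<'E'
import numpy as np, cv2
from workcell import env
def cam(n):
    return env.read_camera(n)
def K(p):
    f=240/np.tan(np.radians(p["fovy"])/2); return np.array([[f,0,p["cx"]],[0,f,p["cy"]],[0,0,1.]])
def proj(p,X):
    X=np.atleast_2d(X); E=np.array(p["extrinsics"]); c=X@E[:3,:3].T+E[:3,3]; c=c*[1,-1,-1]
    return cv2.projectPoints(c.reshape(-1,1,3),np.zeros(3),np.zeros(3),K(p),np.array(p["dist_coeffs"],float))[0][:,0]
def ray(p,uv):
    q=cv2.undistortPoints(np.array([[uv]],float),K(p),np.array(p["dist_coeffs"],float))[0,0]
    E=np.array(p["extrinsics"]); R=E[:3,:3]; d=R.T@np.array([q[0],-q[1],-1]); return -R.T@E[:3,3],d
def atz(p,uv,z):
    o,d=ray(p,uv); return o+d*(z-o[2])/d[2]
def save(p,n): cv2.imwrite("pics/"+n,cv2.cvtColor(p["pixels"],cv2.COLOR_RGB2BGR))
E
python3 - <<'E'
from h import *
np.set_printoptions(precision=4,suppress=True)
for n in("top","side"):
    p=cam(n); save(p,n+"0.png")
    print(n,-np.array(p["extrinsics"])[:3,:3].T@np.array(p["extrinsics"])[:3,3],p["fovy"],p["dist_coeffs"])
    for t in("spindle_knob","spindle","short_spindle","block","socket","stand","roll_upper","spare_roll","jar","magnifier","cup_a"):
        for d in env.landmark_of(t,p)[:3]: print(t,np.array(d["centre"]),round(d["confidence"],2),proj(p,d["centre"])[0].round())
s=env.get_state();print(s["tcp_pos"],s["orientation"],s["wrist_force"],s["clock"])
E
```

```text
top [0.4467 0.019  1.5353] 54.14335912559127 [-0.0919  0.      0.      0.      0.    ]
spindle_knob [0.5472 0.2621 0.1392] 0.5 [245. 242.]
spindle_knob [0.5949 0.3476 0.1371] 0.49 [217. 226.]
spindle_knob [0.4579 0.2639 0.1364] 0.44 [245. 271.]
spindle [0.544  0.2647 0.003 ] 0.59 [252. 245.]
spindle [ 0.6299  0.2668 -0.0035] 0.48 [252. 220.]
short_spindle [0.5405 0.1769 0.0053] 0.54 [278. 246.]
short_spindle [0.5474 0.2614 0.0063] 0.33 [252. 244.]
block [ 0.5443  0.2185 -0.0017] 0.57 [266. 245.]
socket [ 0.5468 -0.075   0.034 ] 0.91 [356. 244.]
stand [ 0.5464 -0.0763  0.0024] 0.87 [356. 245.]
roll_upper [ 0.5557 -0.0758  0.0718] 0.7 [357. 240.]
roll_upper [0.5476 0.2619 0.003 ] 0.55 [252. 244.]
spare_roll [ 0.5571 -0.3699 -0.003 ] 0.68 [444. 241.]
jar [ 0.3886 -0.3883  0.0014] 0.7 [451. 293.]
magnifier [0.3994 0.4676 0.0034] 0.71 [190. 289.]
cup_a [ 0.7665 -0.1218  0.0017] 0.85 [369. 178.]
cup_a [0.7555 0.1876 0.0071] 0.67 [275. 182.]
side [0.0319 0.548  0.8947] 56.48745729943089 [-0.0673  0.      0.      0.      0.    ]
spindle_knob [0.6322 0.2658 0.1343] 0.86 [220. 268.]
spindle_kn
[... 288 characters left out ...]
283. 305.]
short_spindle [ 0.562  -0.3708 -0.0014] 0.57 [415. 201.]
block [0.5457 0.2218 0.0016] 0.97 [265. 315.]
block [0.5398 0.1764 0.0077] 0.74 [281. 305.]
socket [ 0.5436 -0.0732  0.0335] 0.87 [353. 245.]
stand [ 0.5437 -0.0729  0.0021] 0.88 [352. 253.]
roll_upper [ 0.5504 -0.0763  0.0712] 0.69 [353. 233.]
roll_upper [0.5499 0.2648 0.0066] 0.27 [249. 323.]
spare_roll [ 0.5609 -0.371   0.0004] 0.56 [416. 201.]
magnifier [0.4033 0.4708 0.0009] 0.8 [212. 431.]
magnifier [ 0.5447 -0.0765  0.0002] 0.45 [352. 253.]
cup_a [0.7639 0.1921 0.0057] 0.97 [222. 257.]
cup_a [ 0.7682 -0.1198  0.0053] 0.76 [308. 203.]
[ 0.1981 -0.5399  0.1991] [0.0001 0.9846 0.175  0.    ] [-0.5862 -0.4871  0.0051] 1.2
```

```bash
python3 - <<'E'
import cv2
s=cv2.imread("pics/side0.png");t=cv2.imread("pics/top0.png")
a=cv2.resize(s[200:360,170:450],(800,457),interpolation=cv2.INTER_CUBIC)
b=cv2.resize(t[195:305,180:480],(800,293),interpolation=cv2.INTER_CUBIC)
cv2.imwrite("pics/cs.png",a);cv2.imwrite("pics/ct.png",b)
E
```

```text
(no output)
```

View pics/cs.png

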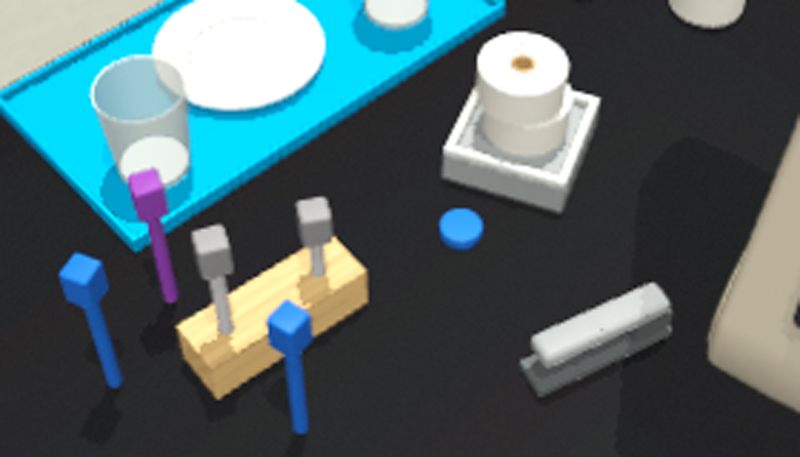

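View pics/ct.png

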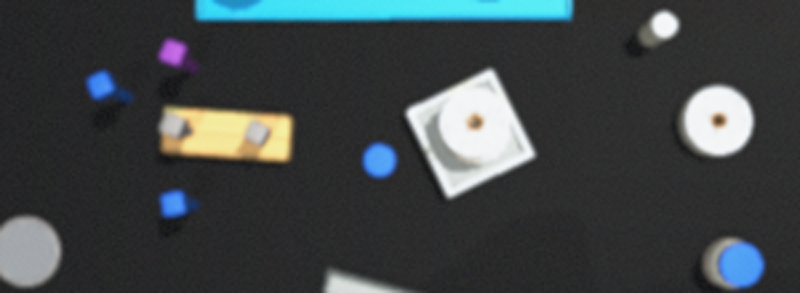

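The grey knobs stand at side px ≈ (245,288) and (280,277). The blue and purple ones at side px ≈ (200,298), (271,315) and (222,268) are look-alikes. The left grey one shows much more rod above the block, so it fits "long spindle". I'll confirm it in a crop.

```bash
python3 - <<'E'
from h import *
s=cv2.imread("pics/side0.png");t=cv2.imread("pics/top0.png")
a=cv2.resize(s[262:332,225:305],(400,350),interpolation=cv2.INTER_CUBIC)
b=cv2.resize(t[220:265,230:298],(400,265),interpolation=cv2.INTER_CUBIC)
c=cv2.resize(s[205:280,315:385],(400,428),interpolation=cv2.INTER_CUBIC)
d=cv2.resize(t[215:275,328:388],(400,400),interpolation=cv2.INTER_CUBIC)
im=np.zeros((600,800,3),np.uint8); 
im[:265,:400]=b; im[265:600,:400]=a[:335]; im[:300,400:]=0
im[:300,440:720]=cv2.resize(c,(280,300)); im[300:600,440:740]=cv2.resize(d,(300,300))
cv2.imwrite("pics/crop.png",im)
E
```

```text
(no output)
```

View pics/crop.png

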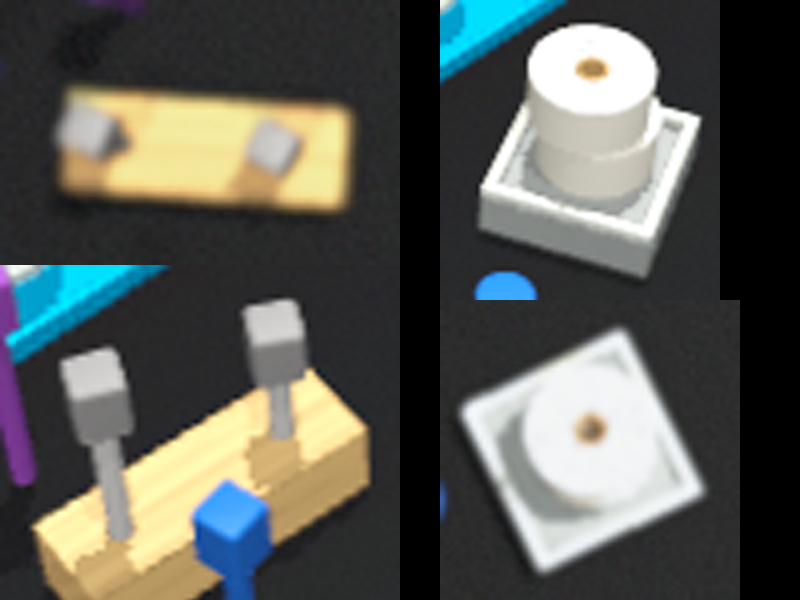

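The long grey spindle is at crop (95,395), with a long rod showing. The short one is at crop (275,340). In the side view the lower roll's edge shows to the right of the upper one. Next I fit models for knob position and yaw, stand, and rolls.

```bash
cat > fit.py <<'E'
from h import *
from scipy.optimize import minimize
S=4
def box(x,y,yaw,hx,hy,z0,z1):
    c,s=np.cos(yaw),np.sin(yaw)
    return np.array([[x+c*a-s*b,y+s*a+c*b,z] for a in(-hx,hx) for b in(-hy,hy) for z in(z0,z1)])
def cyl(x,y,r,z0,z1):
    t=np.linspace(0,2*np.pi,48,endpoint=False)
    return np.array([[x+r*np.cos(a),y+r*np.sin(a),z] for a in t for z in(z0,z1)])
def sil(p,parts,roi):
    u0,v0,u1,v1=roi; m=np.zeros(((v1-v0)*S,(u1-u0)*S),np.uint8)
    for P in parts:
        uv=(proj(p,P)-[u0,v0]+.5)*S
        cv2.fillConvexPoly(m,cv2.convexHull(np.round(uv*16).astype(np.int32)),255,shift=4)
    return cv2.GaussianBlur(cv2.resize(m,(u1-u0,v1-v0),interpolation=cv2.INTER_AREA),(3,3),0.7)/255.
def fit(views,parts,x0,step):
    # views: list of (pic, soft mask (roi), roi)
    f=lambda q:sum(((sil(p,parts(q),r)-m)**2).sum() for p,m,r in views)
    x0=np.array(x0,float)
    for k in(1,.3):
        sx=np.vstack([x0]+[x0+np.eye(len(x0))[i]*step[i]*k for i in range(len(x0))])
        r=minimize(f,x0,method="Nelder-Mead",options=dict(initial_simplex=sx,xatol=1e-5,fatol=1e-4,maxiter=600)); x0=r.x
    return r.x,r.fun
E
cat > m1.py <<'E'
from fit import *
np.set_printoptions(precision=4,suppress=True)
P={n:cam(n) for n in("top","side")}
def grey(p,roi):
    u0,v0,u1,v1=roi; a=p["pixels"][v0:v1,u0:u1].astype(float)
    sat=a.max(2)-a.min(2); b=a.mean(2)
    return np.clip((b-50)/60,0,1)*np.clip((50-sat)/20,0,1)
def white(p,roi):
    u0,v0,u1,v1=roi; a=p["pixels"][v0:v1,u0:u1].astype(float)
    return np.clip((a[...,0]-40)/60,0,1)
for name,q0,sp in(("long",(.545,.263),1),("short",(.541,.175),0)):
  L=.12 if sp else .085
  parts=lambda q:[box(q[0],q[1],q[2],.012,.012,.005+L,.039+L),cyl(q[0],q[1],.006,.045,.005+L)]
  R={}
  for n,p in P.items():
    uv=proj(p,[*q0,.1+.03*sp])[0].astype(int); R[n]=(uv[0]-14,uv[1]-24,uv[0]+14,uv[1]+24)
  vs=[(P[n],grey(P[n],R[n]),R[n]) for n in P]
  best=[min((fit(v,parts,[*q0,y],[.004,.004,.2]) for y in(-.4,0,.4,.8)),key=lambda r:r[1]) for v in (vs,vs[:1],vs[1:])]
  for b in best: print(name,b)
sp0=lambda q:[box(q[0],q[1],q[2],.057,.057,0,.04),cyl(q[3],q[4],.04,.07,.11)]
vs=[]
for n,p in P.items():
    uv=proj(p,[.546,-.075,.05])[0].astype(int); w=(38,38) if n=="top" else (36,44)
    r=(uv[0]-w[0],uv[1]-w[1],uv[0]+w[0],uv[1]+w[1]); m=white(p,r); vs.append((p,m,r))
    a=p["pixels"].astype(int); hm=((a[...,0]-a[...,2])>35); mk=np.zeros_like(hm); c=proj(p,[.555,-.076,.11])[0].astype(int); mk[c[1]-8:c[1]+8,c[0]-8:c[0]+8]=1
    w=np.where(hm&mk,a[...,0]-a[...,2],0); vv,uu=np.nonzero(w); ww=w[vv,uu]; cc=(np.average(uu,weights=ww),np.average(vv,weights=ww)); print(n,"hole",cc,atz(p,cc,.11),atz(p,cc,.105))
    cv2.imwrite(f"pics/m_{n}.png",(m*255).astype(np.uint8))
for v in(vs,vs[:1],vs[1:]): print("stand",fit(v,sp0,[.546,-.075,-.45,.555,-.076],[.005,.005,.1,.005,.005]))
E
python3 m1.py
```

```text
long (array([ 0.5476,  0.2638, -0.4301]), np.float64(30.042772548752616))
long (array([ 0.5476,  0.266 , -0.3799]), np.float64(7.821629428852151))
long (array([0.549 , 0.2629, 1.1497]), np.float64(16.51841647630185))
short (array([0.5418, 0.1734, 1.0187]), np.float64(31.24177917387543))
short (array([ 0.5403,  0.1739, -0.5444]), np.float64(13.197759065156564))
short (array([0.5423, 0.173 , 1.0083]), np.float64(15.829102769234058))
top hole (np.float64(357.57533482142856), np.float64(240.39341517857142)) [ 0.5522 -0.0756  0.11  ] [ 0.5526 -0.0759  0.105 ]
side hole (np.float64(352.5915689558906), np.float64(221.78364042434393)) [ 0.5535 -0.0757  0.11  ] [ 0.5569 -0.0797  0.105 ]
stand (array([ 0.5462, -0.075 , -1.1239,  0.5554, -0.078 ]), np.float64(273.8696981930027))
stand (array([ 0.5416, -0.076 , -1.1177,  0.5715, -0.0793]), np.float64(143.08062379853902))
stand (array([ 0.5464, -0.075 , -1.1205,  0.5554, -0.0778]), np.float64(99.72227700884277))
```

```bash
cat >> h.py <<'E'
from scipy.spatial.transform import Rotation as Ro
def go(x,y,z,yaw=None):
    s=env.get_state(); w,a,b,c=s["orientation"]; R=Ro.from_quat([a,b,c,w])
    sh=R.as_matrix().T@(np.array([x,y,z])-s["tcp_pos"])*1000
    out=[sh.round(1)]
    if yaw is not None:
        T=Ro.from_matrix(np.array([[np.cos(yaw),np.sin(yaw),0],[np.sin(yaw),-np.cos(yaw),0],[0,0,-1]]))
        out.append(np.degrees((R.inv()*T).as_rotvec()).round(1)/10)
    print("t",round(s["clock"],2),"tcp",np.round(s["tcp_pos"],4),"F",np.round(s["wrist_force"],1),"gap",round(s["finger_gap"],4),"move",*out)
E
python3 -c "
from h import *
go(.548,.264,.2,1.15)"
```

```text
t 1.3 tcp [ 0.1981 -0.5398  0.1991] F [ 0.4 -1.1  0.2] gap 0.0852 move [ 605.4 -634.1   -0.9] [ 0.    0.   -4.57]
```

>>> {"method": "move_arm", "body": {"targets": [[[300,-310,0],[0,0,-2.2],-0.2],[[300,-310,0],[0,0,-2.2],-0.2],[[300,-310,0],[0,0,-2.2],-0.2],[[300,-310,0],[0,0,-2.2],-0.2],[[300,-310,0],[0,0,-2.2],-0.2]]}}

```text
clock: 1.92
tcp_pos: [0.3253, -0.2525, 0.1993]
orientation: [0.001, 0.933, 0.359, 0.0]
wrist_force: [0.7, -1.0, 0.7]
finger_gap: 0.0507
grip_force: 0.0
```

```bash
python3 -c "
from h import *
go(.548,.264,.2,1.15)"
```

```text
t 1.93 tcp [ 0.3253 -0.2525  0.1993] F [ 0.7 -1.   0.7] gap 0.0507 move [ 511.6 -233.8   -0.9] [ 0.01  0.   -2.38]
```

>>> {"method": "move_arm", "body": {"targets": [[[300,-137,0],[0,0,-2.3],-0.2],[[300,-137,0],[0,0,-2.3],-0.2],[[300,-137,0],[0,0,-2.3],-0.2],[[300,-137,0],[0,0,-2.3],-0.2],[[300,-137,0],[0,0,-2.3],-0.2]]}}

```text
clock: 2.55
tcp_pos: [0.4491, 0.0349, 0.1995]
orientation: [0.001, 0.843, 0.539, 0.0]
wrist_force: [2.0, -1.0, 0.8]
finger_gap: 0.0509
grip_force: 0.0
```

```bash
python3 -c "
from h import *
go(.548,.264,.2,1.15)"
```

```text
t 2.55 tcp [0.4491 0.0349 0.1995] F [ 2.  -1.   0.8] gap 0.0509 move [249.4  -6.5  -0.5] [ 0.01 -0.   -0.07]
```

>>> {"method": "move_arm", "body": {"targets": [[[225,4,0],[0,0,0],-0.2],[[225,4,0],[0,0,0],-0.2],[[225,4,0],[0,0,0],-0.2],[[225,4,0],[0,0,0],-0.2],[[225,4,0],[0,0,0],-0.2]]}}

```text
clock: 3.18
tcp_pos: [0.5471, 0.2378, 0.1981]
orientation: [-0.0, 0.842, 0.54, -0.0]
wrist_force: [-1.1, -0.2, 0.0]
finger_gap: 0.0516
grip_force: 0.0
```

```bash
python3 -c "
from h import *
go(.548,.264,.2,1.15)"
```

```text
t 3.17 tcp [0.5471 0.2378 0.1981] F [-1.1 -0.2  0. ] gap 0.0516 move [ 24.2 -10.1  -1.9] [-0.    0.   -0.05]
```

>>> {"method": "move_arm", "body": {"targets": [[[24,-10,0],[0,0,0],-0.2],[[24,-10,0],[0,0,0],-0.2],[[24,-10,40],[0,0,0],-0.2],[[24,-10,70],[0,0,0],-0.2],[[24,-10,70],[0,0,0],-0.2]]}}

```text
clock: 3.8
tcp_pos: [0.5453, 0.2592, 0.1269]
orientation: [-0.0, 0.843, 0.538, -0.003]
wrist_force: [-1.2, -0.0, 0.5]
finger_gap: 0.0512
grip_force: 0.0
```

```bash
python3 -c "
from h import *
go(.548,.264,.128,1.15)
p=cam('side');cv2.imwrite('pics/g1.png',cv2.resize(p['pixels'][190:340,170:340,::-1],(680,600),interpolation=cv2.INTER_CUBIC))"
```

```text
t 3.8 tcp [0.5453 0.2592 0.1269] F [-1.2 -0.   0.5] gap 0.0512 move [ 5.4  0.4 -1.2] [-0.02  0.02 -0.08]
```

View pics/g1.png

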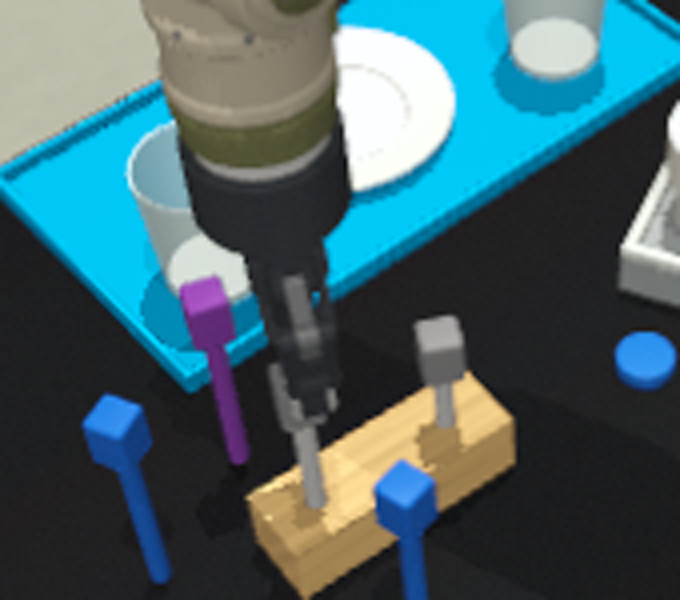

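The fingers straddle the knob at (295,395), about 5 mm short along tool x. I correct that and close.

>>> {"method": "move_arm", "body": {"targets": [[[5,0,-1],[0,0,0],-0.2],[[5,0,-1],[0,0,0],0.3],[[5,0,-1],[0,0,0],0.6],[[5,0,-1],[0,0,0],1],[[5,0,-1],[0,0,0],1]], "squeeze": 40}}

```text
clock: 4.47
tcp_pos: [0.5496, 0.2659, 0.1301]
orientation: [0.0, 0.843, 0.538, 0.0]
wrist_force: [-0.9, -0.8, -0.3]
finger_gap: -0.0004
grip_force: 0.0
```

>>> {"method": "move_arm", "body": {"targets": [[[0,0,0],[0,0,0],1],[[0,0,0],[0,0,0],1],[[0,0,-10],[0,0,0],1],[[0,0,-20],[0,0,0],1]]}}

```text
clock: 4.97
tcp_pos: [0.5498, 0.2659, 0.1509]
orientation: [0.0, 0.843, 0.538, 0.0]
wrist_force: [0.2, 0.5, 1.1]
finger_gap: 0.0003
grip_force: 0.0
```

```bash
python3 -c "
from h import *
p=cam('side');q=cam('top')
print(proj(p,[[.548,.264,.142],[.5498,.2659,.150]]),proj(q,[[.548,.264,.142]]))
a=cv2.resize(p['pixels'][220:330,200:290,::-1],(450,550),interpolation=cv2.INTER_CUBIC)
b=cv2.resize(q['pixels'][205:275,220:290,::-1],(350,350),interpolation=cv2.INTER_CUBIC)
im=np.zeros((550,800,3),np.uint8);im[:,:450]=a;im[:350,450:]=b;cv2.imwrite('pics/g2.png',im)"
```

```text
[[243.67762509 288.32865619]
 [242.01235814 285.98227981]] [[244.48477182 241.20729881]]
```

View pics/g2.png

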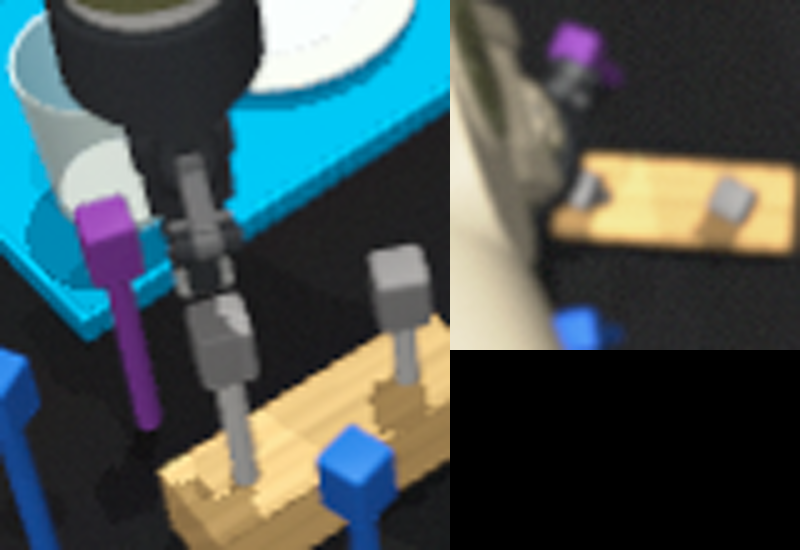

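```bash
python3 -c "
from h import *
p=cam('side');q=cam('top')
for nm,T,z,g,off in (('g1',(.5453,.2592),.132,.0255,(170,190,4)),('g2',(.5498,.2659),.1509,0,(200,220,5))):
  for s in(1,-1):
    X=[T[0]+s*g*.91,T[1]-s*g*.41,z]; u=proj(p,X)[0]; print(nm,s,u,(u-off[:2])*off[2], proj(q,X))
s=env.get_state();print(s['joint_pos'],s['tcp_pos'],s['orientation'])
for n in(p,q):
  for t in ('spindle_knob',):
    for d in env.landmark_of(t,n): print(np.round(d['centre'],4),d['confidence'])
"
```

```text
g1 1 [244.15943509 281.72270801] [296.63774035 366.89083202] [[250.17280168 234.64865625]]
g1 -1 [249.49164304 300.04200897] [317.96657217 440.16803588] [[243.09798471 250.0456201 ]]
g2 1 [241.96445799 285.718438  ] [209.82228996 328.59219002] [[243.33582562 240.38725873]]
g2 -1 [241.96445799 285.718438  ] [209.82228996 328.59219002] [[243.33582562 240.38725873]]
[ 3.19241018e-01  3.98640685e-01  5.05039402e-02  1.22139925e+00
 -1.13676662e-04  2.32363693e+00] [0.55005919 0.26603796 0.15070942] [2.10593727e-04 8.42656364e-01 5.38451347e-01 5.96649895e-04]
[0.4626 0.2629 0.1392] 0.84
[0.5892 0.3439 0.1386] 0.68
[0.5503 0.2659 0.138 ] 0.64
[0.6306 0.2676 0.1343] 0.53
[ 0.5471 -0.075   0.003 ] 0.67
[0.5453 0.2624 0.1389] 0.62
[0.4556 0.2633 0.1381] 0.53
[0.6272 0.2616 0.1363] 0.47
```

The fingertips show about 7 px higher than their reported pose predicts: crop y 295 against 329. So they seem to have closed above or beside the knob. I'll lift clear, open, and measure the real fingertip offset in both cameras.

>>> {"method": "move_arm", "body": {"targets": [[[0,0,-30],[0,0,0],1],[[0,0,-60],[0,0,0],1],[[0,0,-60],[0,0,0],1]]}}

```text
clock: 5.65
tcp_pos: [0.551, 0.2664, 0.2124]
orientation: [0.001, 0.843, 0.538, 0.002]
wrist_force: [0.0, -0.4, -0.4]
finger_gap: 0.0
grip_force: 0.0
```

```bash
python3 -c "
from h import *
p=cam('side');q=cam('top');s=env.get_state();T=s['tcp_pos'];print(T,s['wrist_force'])
u=proj(p,T)[0];v=proj(q,T)[0];print(u,v)
i,j=np.round(u).astype(int),np.round(v).astype(int)
a=cv2.resize(p['pixels'][i[1]-35:i[1]+35,i[0]-25:i[0]+25,::-1],(400,560),interpolation=cv2.INTER_CUBIC)
b=cv2.resize(q['pixels'][j[1]-35:j[1]+35,j[0]-25:j[0]+25,::-1],(400,560),interpolation=cv2.INTER_CUBIC)
im=np.hstack([a,b])
for c,w,k in((i,u,0),(j,v,400)): cv2.circle(im,(int((w[0]-c[0]+25.5)*8)+k,int((w[1]-c[1]+35.5)*8)),3,(0,0,255),-1)
cv2.imwrite('pics/g3.png',im)"
```

```text
[0.54955093 0.26586262 0.20951273] [-0.34872337  0.56193241  0.84602686]
[238.7911455  267.75172428] [239.71972613 238.95043437]
```

View pics/g3.png

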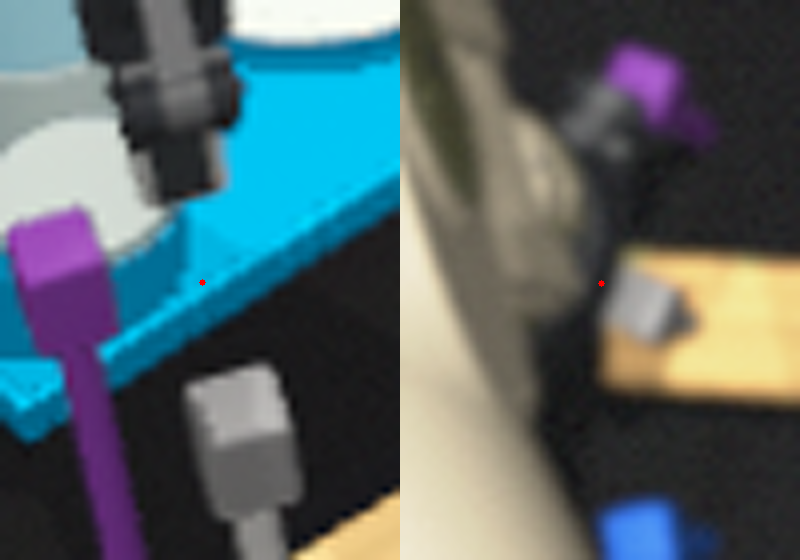

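```bash
python3 -c "
from h import *
p=cam('side');s=env.get_state();T=s['tcp_pos'];print(T)
for d in (0,.01,.02,.025,.03,.035): print(d,proj(p,T+[0,0,d])[0])
"
```

```text
[0.54910788 0.26570582 0.20888024]
0 [239.02397902 268.04091445]
0.01 [238.44037295 264.79345773]
0.02 [237.8476752  261.49177511]
0.025 [237.54785487 259.82019686]
0.03 [237.24568647 258.13457468]
0.035 [236.94114426 256.43474103]
```

The tip shows at crop (188,203), which is exactly what a pure 30 mm height offset would give (u also agrees). So the fingers really did close just above the knob. I descend 30 mm lower this time.

>>> {"method": "move_arm", "body": {"targets": [[[0,0,0],[0,0,0],-0.2],[[0,0,0],[0,0,0],-0.2],[[0,0,40],[0,0,0],-0.2],[[0,0,80],[0,0,0],-0.2],[[0,0,85],[0,0,0],-0.2]]}}

```text
clock: 6.42
tcp_pos: [0.547, 0.265, 0.1217]
orientation: [-0.001, 0.843, 0.538, -0.003]
wrist_force: [-0.3, 0.5, 0.7]
finger_gap: 0.0511
grip_force: 0.0
```

```bash
python3 -c "
from h import *
go(.548,.264,.098,1.15)
p=cam('side');cv2.imwrite('pics/g4.png',cv2.resize(p['pixels'][240:330,200:290,::-1],(540,540),interpolation=cv2.INTER_CUBIC))"
```

```text
t 6.42 tcp [0.547  0.265  0.1217] F [-0.3  0.5  0.7] gap 0.0511 move [-0.4  1.4 23.7] [-0.03  0.03 -0.07]
```

View pics/g4.png

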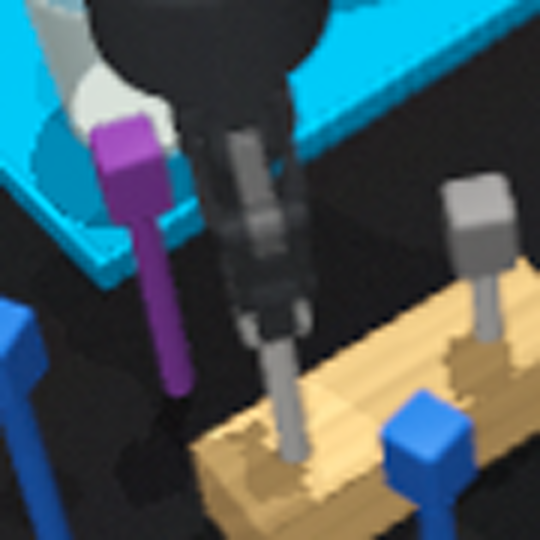

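The near finger is laterally centred on the knob at (275,320) and needs about 20 mm more depth.

>>> {"method": "move_arm", "body": {"targets": [[[0,1,20],[0,0,0],-0.2],[[0,1,20],[0,0,0],-0.2],[[0,1,20],[0,0,0],0.5],[[0,1,20],[0,0,0],1],[[0,1,20],[0,0,0],1]], "squeeze": 40}}

```text
clock: 7.1
tcp_pos: [0.5513, 0.266, 0.1069]
orientation: [0.0, 0.843, 0.539, 0.001]
wrist_force: [-1.4, 0.8, 5.9]
finger_gap: 0.0229
grip_force: 39.7
```

>>> {"method": "move_arm", "body": {"targets": [[[0,0,0],[0,0,0],1],[[0,0,0],[0,0,0],1]], "squeeze": 60}}

```text
clock: 7.35
tcp_pos: [0.5513, 0.266, 0.1069]
orientation: [0.0, 0.843, 0.539, 0.001]
wrist_force: [-1.5, 0.7, 6.3]
finger_gap: 0.0225
grip_force: 60.8
```

>>> {"method": "move_arm", "body": {"targets": [[[0,0,-25],[0,0,0],1],[[0,0,-60],[0,0,0],1],[[0,0,-100],[0,0,0],1],[[0,0,-137],[0,0,0],1],[[0,0,-137],[0,0,0],1]]}}

```text
clock: 7.98
tcp_pos: [0.5523, 0.266, 0.2458]
orientation: [0.001, 0.843, 0.538, 0.003]
wrist_force: [1.0, 0.4, -1.7]
finger_gap: 0.0227
grip_force: 59.9
```

```bash
python3 -c "
from h import *
go(.556,-.074,.242,1.15)"
```

```text
t 7.97 tcp [0.5523 0.266  0.2458] F [ 1.   0.4 -1.7] gap 0.0227 move [-307.1  146.2    3.2] [ 0.03 -0.02 -0.07]
```

>>> {"method": "move_arm", "body": {"targets": [[[-55,26,0],[0,0,0],1],[[-110,52,0],[0,0,0],1],[[-165,78,0],[0,0,0],1],[[-220,105,0],[0,0,0],1],[[-265,126,0],[0,0,0],1]]}}

```text
clock: 8.6
tcp_pos: [0.5527, -0.0301, 0.2407]
orientation: [-0.0, 0.843, 0.538, -0.001]
wrist_force: [1.1, -0.5, -1.5]
finger_gap: 0.0227
grip_force: 59.8
```

>>> {"method": "move_arm", "body": {"targets": [[[-25,12,0],[0,0,0],1],[[-42,20,0],[0,0,0],1],[[-42,20,0],[0,0,0],1],[[-42,20,0],[0,0,0],1]]}}

```text
clock: 9.1
tcp_pos: [0.5539, -0.0735, 0.2417]
orientation: [-0.0, 0.842, 0.539, -0.0]
wrist_force: [0.2, 0.3, -1.2]
finger_gap: 0.0227
grip_force: 59.8
```

```bash
python3 -c "
from h import *
go(.556,-.074,.242,1.15)
T=env.get_state()['tcp_pos']
p=cam('side');q=cam('top')
for n,c in (('side',p),('top',q)):
  for t in ('spindle_tip','spindle_knob'):
    for d in env.landmark_of(t,c)[:3]: print(n,t,np.round(d['centre'],4),round(d['confidence'],2),proj(c,d['centre'])[0].round(1))
print(proj(p,[[.5525,-.076,T[2]-.102],[.5525,-.076,.11]]))
a=cv2.resize(p['pixels'][180:280,310:410,::-1],(600,600),interpolation=cv2.INTER_CUBIC)
cv2.imwrite('pics/h1.png',a)"
```

```text
t 9.1 tcp [ 0.5539 -0.0735  0.2417] F [ 0.2  0.3 -1.2] gap 0.0227 move [ 0.4  2.2 -0.3] [-0.   -0.   -0.07]
side spindle_tip [0.595  0.3498 0.0031] 0.93 [208.  333.1]
side spindle_tip [0.6272 0.2675 0.0035] 0.88 [229.  304.6]
side spindle_tip [0.4656 0.2632 0.001 ] 0.74 [273.  347.9]
side spindle_knob [0.6307 0.2683 0.1388] 0.89 [219.6 268. ]
side spindle_knob [0.4582 0.2642 0.1397] 0.69 [270.7 315.5]
side spindle_knob [ 0.5498 -0.0747  0.2742] 0.5 [358.5 170.7]
top spindle_tip [ 0.5961  0.3495 -0.0028] 0.59 [226.6 229.9]
top spindle_tip [0.6302 0.2635 0.0048] 0.51 [252.2 219.3]
top spindle_tip [0.4593 0.2598 0.0019] 0.39 [252.9 271.3]
top spindle_knob [0.5903 0.345  0.1415] 0.56 [217.9 227.2]
top spindle_knob [0.6255 0.2659 0.1358] 0.55 [244.5 215.7]
top spindle_knob [0.4593 0.2621 0.1382] 0.55 [245. 271.]
[[353.80326792 213.33516273]
 [352.96393392 221.94873225]]
```

View pics/h1.png

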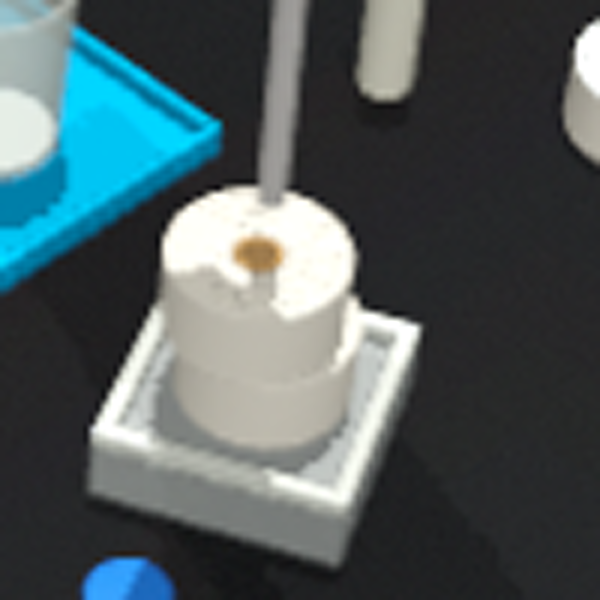

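The tip shows at crop (271,200), the upper hole at (259,253), and the lower roll sticks out to the right at (350,330). I measure the rod line and hole numerically.

```bash
cat > rod.py <<'E'
from fit import *
np.set_printoptions(precision=2,suppress=True)
def rodline(p,T,dz,lo=8,hi=40):
    """edge midpoints of the rod (image rows) vs. the prediction for a vertical rod at XY of T, foot z=T.z-dz"""
    a=p["pixels"].astype(float); out=[]
    for h in np.linspace(lo,hi,8)/1000:
        uv=proj(p,[T[0],T[1],T[2]-dz+h])[0]; v=int(round(uv[1]))
        hh=(uv[1]-v)*0; row=a[v,int(uv[0])-12:int(uv[0])+13].mean(1); bg=np.median(np.r_[row[:5],row[-5:]])
        w=np.abs(row-bg); w[w<0.35*w.max()]=0; c=(w*np.arange(25)).sum()/w.sum()+int(uv[0])-12; out.append((h*1000,c-uv[0]-0,w.sum()/w.max()))
    return np.array(out)
E
python3 - <<'E'
from rod import *
p=cam("side");T=env.get_state()["tcp_pos"];print(T)
print(rodline(p,T,.102))
a=p["pixels"]; print(a[195:222,352:360].mean(2).round().astype(int))
print(proj(p,[[.5525,-.076,.14],[.5525-.00768,-.076-.00641,.14],[.5525+.00641,-.076-.00768,.14],[.5525,-.076,.15]]))
E
```

```text
[ 0.55 -0.07  0.24]
[[ 8.   -1.19  8.29]
 [12.57  1.91  4.4 ]
 [17.14  2.06  4.78]
 [21.71 -0.08  5.73]
 [26.29 -1.    6.09]
 [30.86 -2.03  5.99]
 [35.43 -3.85  7.19]
 [40.   -3.13  7.4 ]]
[[ 37  36 113 145 153 155 149 104]
 [ 34  34 116 146 153 154 148 101]
 [ 36  45 117 146 153 154 139  89]
 [ 37  46 117 147 154 154 132  80]
 [ 37  49 121 149 153 153 128  78]
 [ 36  63 124 149 154 153 122  67]
 [ 38  66 126 150 154 151 116  59]
 [ 37  81 132 150 154 150 110  50]
 [ 37  89 135 151 154 151 109  46]
 [ 35  91 136 153 155 149 108  43]
 [ 38 106 142 154 154 147 104  39]
 [ 37 114 144 154 154 146 100  37]
 [ 36 117 146 154 153 136  87  36]
 [ 43 118 147 154 153 130  80  37]
 [ 45 118 148 153 151 128  78  38]
 [ 50 121 149 153 151 121  66  38]
 [196 165 150 153 149 116  59  37]
 [221 178 151 153 148 197 210 162]
 [242 195 153 153 148 226 251 247]
 [243 241 218 196 231 252 254 254]
 [230 233 244 249 252 254 253 253]
 [251 251 251 249 252 254 253 253]
 [252 251 252 252 253 255 254 254]
 [231 236 253 255 254 254 254 254]
 [189 197 217 228 249 254 254 254]
 [137 139 143 174 215 248 254 254]
 [120 122 120 126 176 226 244 252]]
[[353.81 213.26]
 [357.85 213.64]
 [354.08 210.53]
 [354.1  210.28]]
```

>>> {"method": "move_arm", "body": {"targets": [[[3.5,1,0],[0,0,0],1],[[3.5,1,12],[0,0,0],1],[[3.5,1,24],[0,0,0],1],[[3.5,1,24],[0,0,0],1]]}}

```text
clock: 9.95
tcp_pos: [0.5553, -0.0714, 0.2162]
orientation: [-0.001, 0.843, 0.538, -0.001]
wrist_force: [-1.1, 0.2, -1.2]
finger_gap: 0.0227
grip_force: 59.7
```

```bash
python3 - <<'E'
from h import *
p=cam("side");s=env.get_state();print(s["tcp_pos"],s["wrist_force"])
a=p["pixels"]; print(a[205:227,346:361].mean(2).round().astype(int))
cv2.imwrite('pics/h2.png',cv2.resize(a[200:240,330:380,::-1],(750,600),interpolation=cv2.INTER_CUBIC))
E
```

```text
[ 0.555725   -0.07160437  0.21703157] [ 0.14947227 -0.10039851 -0.92058685]
[[ 64  40  38  37  37  37  90 136 153 155 150 106  40  38  38]
 [ 43  36  36  37  37  36 106 141 153 154 148 103  36  37  38]
 [ 37  36  36  37  37  38 113 145 153 154 146 101  36  38  37]
 [ 37  36  37  35  37  44 115 146 154 154 137  87  37  38  37]
 [ 37  38  36  37  38  46 117 147 154 153 131  80  38  38  38]
 [ 37  37  39  37  37  46 119 146 154 153 129  77  38  37  37]
 [ 38 123 155 190 206 190 158 148 154 151 121  64  37  38  39]
 [242 244 231 235 241 220 175 151 153 150 174 225 222 163  71]
 [251 254 252 252 252 232 178 151 154 149 208 247 252 247 241]
 [252 249 252 254 251 215 155 152 155 149 214 250 253 254 253]
 [250 252 253 254 249 209 156 153 154 148 211 250 253 253 253]
 [252 249 251 253 252 222 161 154 154 147 229 253 253 253 253]
 [254 252 253 246 230 195 149 154 153 145 235 255 254 254 254]
 [253 254 254 252 251 210 145 154 153 163 235 254 254 254 254]
 [254 253 253 247 229 190 147 154 153 155 235 254 254 254 254]
 [255 254 242 211 172 146 147 153 152 148 205 248 254 254 251]
 [254 254 229 170 136 127 145 153 150 134 174 226 244 252 253]
 [246 250 224 152 130 120 121 123 128 123 167 214 244 253 254]
 [239 254 231 178 155 131 116 117 116 134 159 231 247 252 250]
 [205 218 238 235 189 134 125 127 128 184 216 237 250 253 251]
 [184 183 239 252 220 165 146 150 156 230 252 252 253 251 244]
 [184 184 203 245 228 181 174 176 179 239 254 248 250 253 252]]
```

View pics/h2.png

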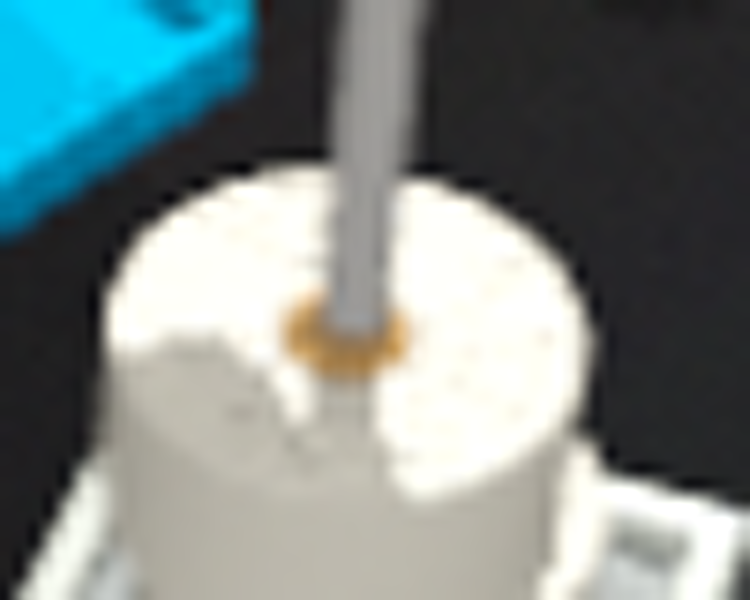

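The rod foot is at crop (355,325) and the hole at (346,335), so the rod is about 1.5 mm too far right. I correct that and descend gently.

>>> {"method": "move_arm", "body": {"targets": [[[1.4,0.6,0],[0,0,0],1],[[1.4,0.6,3],[0,0,0],1],[[1.4,0.6,6],[0,0,0],1],[[1.4,0.6,9],[0,0,0],1],[[1.4,0.6,9],[0,0,0],1]]}}

```text
clock: 10.62
tcp_pos: [0.5573, -0.0706, 0.2087]
orientation: [-0.0, 0.843, 0.538, -0.0]
wrist_force: [0.2, 0.4, -1.5]
finger_gap: 0.0227
grip_force: 59.8
```

>>> {"method": "move_arm", "body": {"targets": [[[0,0,3],[0,0,0],1],[[0,0,6],[0,0,0],1],[[0,0,9],[0,0,0],1],[[0,0,12],[0,0,0],1],[[0,0,12],[0,0,0],1]]}}

```text
clock: 11.25
tcp_pos: [0.5574, -0.0706, 0.1967]
orientation: [-0.0, 0.843, 0.538, -0.0]
wrist_force: [-0.5, -0.5, -1.0]
finger_gap: 0.0226
grip_force: 59.8
```

```bash
python3 - <<'E'
from fit import *
p=cam("side"); a=p["pixels"].astype(int).mean(2).round().astype(int)
cv2.imwrite('pics/h3.png',cv2.resize(p["pixels"][210:270,322:386,::-1],(640,600),interpolation=cv2.INTER_CUBIC))
np.set_printoptions(linewidth=220)
for v in (242,244,246,248): print(v,"L",a[v,332:346],"R",a[v,360:376])
for u in (350,353,356): print(u,a[246:264,u])
def ex(x,y):
    P=proj(p,cyl(x,y,.04,.03,.07)); m=cv2.convexHull(P.astype(np.float32))[:,0]; im=np.zeros((480*8,640*8),np.uint8)
    cv2.fillConvexPoly(im,np.round((m+.5)*8).astype(np.int32),1)
    r=[]
    for v in(242,244,246,248):
        w=np.nonzero(im[v*8+4])[0]; r+=[w[0]/8-.5,w[-1]/8-.5]
    return r+[np.nonzero(im[:,u*8+4])[0][-1]/8-.5 for u in(350,353,356)]
print(np.round(ex(.546,-.075),2));print(np.round(ex(.55,-.075),2));print(np.round(ex(.546,-.071),2))
s=env.get_state();print(s["tcp_pos"])
E
```

```text
242 L [239 196 172 195 179 142 133 145 155 161 164 169 171 172] R [173 177 182 186 184 190 180 166 164 187 199 199 202 224 241 245]
244 L [197 171 194 192 160 130 134 147 157 161 165 169 171 173] R [184 184 181 178 176 172 169 164 168 190 199 199 206 233 245 217]
246 L [177 196 197 166 128 128 128 139 155 162 166 170 171 173] R [181 180 179 177 174 171 167 160 177 194 199 191 231 247 228 168]
248 L [193 197 196 166 126 127 127 127 141 159 168 170 173 175] R [181 179 177 175 172 169 165 149 180 198 198 232 246 231 176 111]
350 [181 181 181 181 181 181 181 182 150 127 123 160 175 175 167 137 123 123]
353 [183 183 183 182 183 183 182 182 168 138 125 122 162 176 171 171 144 125]
356 [183 183 183 183 183 183 182 182 161 136 127 126 153 215 233 192 169 134]
[337.38 368.12 337.25 367.88 337.38 367.62 338.   367.25 256.12 256.5  256.25]
[336.25 366.88 336.12 366.62 336.5  366.38 337.25 365.88 255.5  255.62 255.25]
[336.38 367.25 336.25 366.88 336.12 366.62 336.5  366.38 257.12 257.25 256.88]
[ 0.55747275 -0.0706576   0.19694099]
```

View pics/h3.png

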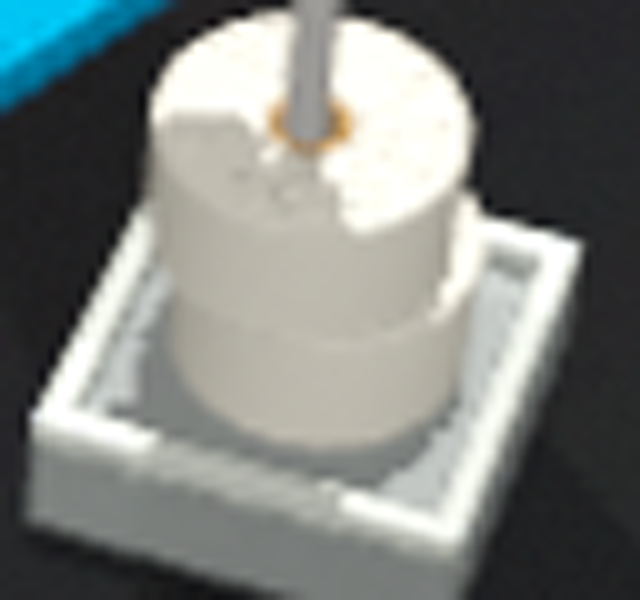

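This view shows the rod in the upper core at (312,125), with the lower roll shifted to the right (edges at 172–465, bottom 447). From those edges the lower core is about (-3,-6.5) mm from the upper one and about 8 mm from the socket, consistent with the description. I go down to just above the lower roll and shift.

>>> {"method": "move_arm", "body": {"targets": [[[0,0,6],[0,0,0],1],[[0,0,12],[0,0,0],1],[[0,0,18],[0,0,0],1],[[0,0,18],[0,0,0],1]]}}

```text
clock: 11.8
tcp_pos: [0.5571, -0.0706, 0.1783]
orientation: [-0.0, 0.843, 0.538, -0.0]
wrist_force: [-0.1, 0.7, -1.5]
finger_gap: 0.0226
grip_force: 59.9
```

>>> {"method": "move_arm", "body": {"targets": [[[-2,0,0],[0,0,0],1],[[-4,0,0],[0,0,0],1],[[-6,0,0],[0,0,0],1],[[-7,0,0],[0,0,0],1],[[-7,0,0],[0,0,0],1]]}}

```text
clock: 12.42
tcp_pos: [0.5547, -0.0771, 0.1793]
orientation: [0.0, 0.843, 0.538, 0.0]
wrist_force: [0.0, -0.3, -0.4]
finger_gap: 0.0231
grip_force: 59.9
```

>>> {"method": "move_arm", "body": {"targets": [[[0,0,2],[0,0,0],1],[[0,0,4],[0,0,0],1],[[0,0,6],[0,0,0],1],[[0,0,7],[0,0,0],1],[[0,0,7],[0,0,0],1]]}}

```text
clock: 13.05
tcp_pos: [0.5545, -0.0771, 0.1718]
orientation: [-0.0, 0.843, 0.538, -0.0]
wrist_force: [0.9, 0.8, -2.1]
finger_gap: 0.0226
grip_force: 59.8
```

>>> {"method": "move_arm", "body": {"targets": [[[0,0,1.5],[0,0,0],1],[[0,0,3],[0,0,0],1],[[0,0,4],[0,0,0],1],[[0,0,4],[0,0,0],1]]}}

```text
clock: 13.55
tcp_pos: [0.5547, -0.0771, 0.1687]
orientation: [0.0, 0.843, 0.538, 0.0]
wrist_force: [-0.9, 1.0, 4.5]
finger_gap: 0.0227
grip_force: 60.6
```

>>> {"method": "move_arm", "body": {"targets": [[[-1.5,0,0],[0,0,0],1],[[-2.5,0,0],[0,0,0],1],[[-2.5,0,0],[0,0,0],1]]}}

```text
clock: 13.92
tcp_pos: [0.554, -0.0786, 0.1687]
orientation: [-0.0, 0.843, 0.539, 0.001]
wrist_force: [0.1, 3.0, 4.0]
finger_gap: 0.0232
grip_force: 60.7
```

>>> {"method": "move_arm", "body": {"targets": [[[0,1.5,0],[0,0,0],1],[[0,2.5,0],[0,0,0],1],[[0,2.5,0],[0,0,0],1]]}}

```text
clock: 14.3
tcp_pos: [0.555, -0.0791, 0.1686]
orientation: [-0.001, 0.843, 0.539, 0.0]
wrist_force: [-2.8, 3.8, 6.7]
finger_gap: 0.0229
grip_force: 61.4
```

>>> {"method": "move_arm", "body": {"targets": [[[1.5,0,0],[0,0,0],1],[[3,0,0],[0,0,0],1],[[3,0,0],[0,0,0],1]]}}

```text
clock: 14.68
tcp_pos: [0.5559, -0.0772, 0.1686]
orientation: [-0.001, 0.843, 0.539, -0.001]
wrist_force: [-4.8, 1.2, 8.1]
finger_gap: 0.0227
grip_force: 61.4
```

>>> {"method": "move_arm", "body": {"targets": [[[0,-1.5,0],[0,0,0],1],[[0,-3,0],[0,0,0],1],[[0,-5,0],[0,0,0],1],[[0,-5,0],[0,0,0],1]]}}

```text
clock: 15.18
tcp_pos: [0.5526, -0.0757, 0.1678]
orientation: [0.0, 0.843, 0.538, -0.0]
wrist_force: [1.2, -0.4, -0.6]
finger_gap: 0.0228
grip_force: 59.9
```

>>> {"method": "move_arm", "body": {"targets": [[[-1.5,0,0],[0,0,0],1],[[-3,0,0],[0,0,0],1],[[-3,0,0],[0,0,0],1]]}}

```text
clock: 15.55
tcp_pos: [0.5508, -0.0783, 0.1676]
orientation: [-0.0, 0.843, 0.538, -0.001]
wrist_force: [0.9, -0.0, -1.5]
finger_gap: 0.0224
grip_force: 59.8
```

>>> {"method": "move_arm", "body": {"targets": [[[0,0,1.5],[0,0,0],1],[[0,0,3],[0,0,0],1],[[0,0,4],[0,0,0],1],[[0,0,4],[0,0,0],1]]}}

```text
clock: 16.05
tcp_pos: [0.5511, -0.0782, 0.1639]
orientation: [-0.0, 0.843, 0.538, -0.0]
wrist_force: [0.2, -0.1, -1.3]
finger_gap: 0.0228
grip_force: 59.8
```

>>> {"method": "move_arm", "body": {"targets": [[[0,0,4],[0,0,0],1],[[0,0,8],[0,0,0],1],[[0,0,12],[0,0,0],1],[[0,0,16],[0,0,0],1],[[0,0,16],[0,0,0],1]]}}

```text
clock: 16.68
tcp_pos: [0.551, -0.0782, 0.1476]
orientation: [-0.0, 0.843, 0.538, -0.0]
wrist_force: [0.1, -0.0, -0.9]
finger_gap: 0.0226
grip_force: 59.8
```

```bash
python3 - <<'E'
from fit import *
np.set_printoptions(precision=4,suppress=True,linewidth=200)
p=cam("side");s=env.get_state();print(s["tcp_pos"],s["wrist_force"])
a=p["pixels"].astype(int).mean(2).round().astype(int); T=s["tcp_pos"]
# rod just above the upper roll: rows for z .118...135
for z in (.12,.125,.13): 
    u=proj(p,[T[0]-.0049,T[1]-.0054,z])[0]; v=int(round(u[1])); print(z,u,v,a[v,int(u[0])-7:int(u[0])+9],int(u[0])-7)
# stand outer-box fit by the four top rim corners: outline prediction
for c in box(.5462,-.075,-1.1239,.057,.057,.04,.04)[::2]: print("rim",proj(p,c))
E
```

```text
[ 0.5511 -0.0782  0.1478] [ 1.0062 -0.0148 -0.4551]
0.12 [357.1488 218.9514] 219 [180 198 207 201 171 147 154 156 169 241 255 254 249 252 253 253] 350
0.125 [357.302 217.508] 218 [200 236 251 250 207 147 154 156 172 241 254 252 252 253 243 251] 350
0.13 [357.4562 216.0552] 216 [254 253 253 253 224 162 154 156 152 237 253 253 252 253 254 254] 350
rim [[367.0267 263.9945]]
rim [[324.6167 251.4296]]
rim [[379.3725 233.8608]]
rim [[339.2755 222.6941]]
```

Both rolls are on the rod. I go a little deeper, then drag toward the socket.

>>> {"method": "move_arm", "body": {"targets": [[[0,0,4],[0,0,0],1],[[0,0,8],[0,0,0],1],[[2,-2,8],[0,0,0],1],[[4,-4,8],[0,0,0],1],[[5.5,-5,8],[0,0,0],1]]}}

```text
clock: 17.35
tcp_pos: [0.5491, -0.0712, 0.1402]
orientation: [0.0, 0.843, 0.538, -0.0]
wrist_force: [0.7, -2.0, -0.9]
finger_gap: 0.0222
grip_force: 59.7
```

>>> {"method": "move_arm", "body": {"targets": [[[0,0,2],[0,0,0],1],[[0,0,4],[0,0,0],1],[[0,0,6],[0,0,0],1],[[0,0,6],[0,0,0],1]]}}

```text
clock: 17.85
tcp_pos: [0.549, -0.0713, 0.1338]
orientation: [0.0, 0.843, 0.538, -0.0]
wrist_force: [0.9, -1.3, -2.5]
finger_gap: 0.023
grip_force: 59.7
```

>>> {"method": "move_arm", "body": {"targets": [[[0,0,2],[0,0,0],1],[[0,0,4],[0,0,0],1],[[0,0,6],[0,0,0],1],[[0,0,7],[0,0,0],1],[[0,0,7],[0,0,0],1]]}}

```text
clock: 18.48
tcp_pos: [0.549, -0.0712, 0.1269]
orientation: [0.0, 0.843, 0.538, -0.0]
wrist_force: [0.5, -1.5, -2.3]
finger_gap: 0.0227
grip_force: 59.7
```

>>> {"method": "move_arm", "body": {"targets": [[[0,0,1.5],[0,0,0],1],[[0,0,3],[0,0,0],1],[[0,0,4],[0,0,0],1],[[0,0,4],[0,0,0],1]]}}

```text
clock: 18.98
tcp_pos: [0.549, -0.0712, 0.1229]
orientation: [-0.0, 0.843, 0.538, -0.0]
wrist_force: [0.5, -0.6, -1.5]
finger_gap: 0.0228
grip_force: 59.7
```

>>> {"method": "move_arm", "body": {"targets": [[[0,0,3],[0,0,0],1],[[0,0,6],[0,0,0],1],[[0,0,9],[0,0,0],1],[[0,0,12],[0,0,0],1],[[0,0,12],[0,0,0],1]]}}

```text
clock: 19.6
tcp_pos: [0.5488, -0.0711, 0.1106]
orientation: [-0.0, 0.843, 0.538, -0.0]
wrist_force: [-0.1, -1.3, -1.9]
finger_gap: 0.0228
grip_force: 59.6
```

>>> {"method": "move_arm", "body": {"targets": [[[0,0,2],[0,0,0],1],[[0,0,4],[0,0,0],1],[[0,0,5],[0,0,0],1],[[0,0,5],[0,0,0],1]]}}

```text
clock: 20.1
tcp_pos: [0.5493, -0.0711, 0.1069]
orientation: [0.0, 0.843, 0.539, 0.0]
wrist_force: [-1.1, -0.6, 5.9]
finger_gap: 0.0226
grip_force: 60.7
```

It is home: bottom contact is at TCP z 0.1069, the same as in the block. I release and retreat.

>>> {"method": "move_arm", "body": {"targets": [[[0,0,-1],[0,0,0],0.2],[[0,0,-1],[0,0,0],-0.2],[[0,0,-1],[0,0,0],-0.2],[[0,0,-20],[0,0,0],-0.2],[[0,0,-60],[0,0,0],-0.2]]}}

```text
clock: 20.72
tcp_pos: [0.5474, -0.0707, 0.1647]
orientation: [-0.002, 0.843, 0.538, -0.002]
wrist_force: [1.3, -0.2, 0.8]
finger_gap: 0.0513
grip_force: 0.0
```

>>> {"method": "move_arm", "body": {"targets": [[[0,0,-40],[0,0,0],-0.2],[[0,0,-80],[0,0,0],-0.2],[[-50,0,-80],[0,0,0],-0.2],[[-100,0,-80],[0,0,0],-0.2],[[-100,0,-80],[0,0,0],-0.2]]}}

```text
clock: 21.35
tcp_pos: [0.506, -0.1643, 0.246]
orientation: [0.0, 0.844, 0.537, -0.0]
wrist_force: [-0.0, 0.3, -0.7]
finger_gap: 0.0512
grip_force: 0.0
```

```bash
python3 - <<'E'
from fit import *
np.set_printoptions(precision=4,suppress=True)
P=[cam(n) for n in("side","top")]; print(env.get_state()["wrist_force"],env.get_state()["tcp_pos"])
for p in P:
    for t in("spindle_knob","roll_upper","short_spindle"):
        for d in env.landmark_of(t,p)[:4]: print(t,np.array(d["centre"]),round(d["confidence"],2))
p=P[0]
uv=proj(p,[.546,-.075,.142])[0].astype(int); r=(uv[0]-14,uv[1]-14,uv[0]+14,uv[1]+8)
a=p["pixels"][r[1]:r[3],r[0]:r[2]].astype(float); m=((a.mean(2)>60)&(a.mean(2)<185)&(np.ptp(a,2)<40)).astype(float)
f=lambda q:[box(q[0],q[1],q[2],.012,.012,.125+q[3],.159+q[3])]
print(fit([(p,m,r)],lambda q:f([.546-.641*0+q[0]*-.768,-.075-.641*q[0],q[1],q[2]]),[0,-.42,0],[.004,.1,.004]))
E
```

```text
[-0.5415  0.2025 -1.1747] [ 0.5069 -0.162   0.246 ]
spindle_knob [0.6283 0.2684 0.1361] 0.71
spindle_knob [ 0.5447 -0.0724  0.1377] 0.62
spindle_knob [0.5914 0.3435 0.137 ] 0.57
spindle_knob [0.4609 0.2698 0.1376] 0.56
roll_upper [ 0.5424 -0.0786  0.0696] 0.94
short_spindle [0.5384 0.1755 0.0048] 0.55
short_spindle [ 0.5423 -0.0724  0.1384] 0.47
short_spindle [ 0.5433 -0.0763  0.0001] 0.24
spindle_knob [0.5945 0.3451 0.1388] 0.65
spindle_knob [ 0.5445 -0.0777  0.1421] 0.47
spindle_knob [0.46   0.2622 0.1393] 0.43
spindle_knob [0.6256 0.2664 0.1371] 0.41
roll_upper [ 0.5492 -0.0777  0.0718] 0.88
short_spindle [0.5399 0.1784 0.0032] 0.4
(array([ 0.0004, -0.6284,  0.0022]), np.float64(69.47141868512111))
```

The knob is at z ≈ 0.14 over the socket, the upper roll is at z ≈ 0.07, and the fit agrees within 2 mm. I hand in.

```bash
python3 -c "
from workcell import env
print(env.hand_in())"
```

```text
the job is handed in; nothing more can be done
None
```

I threaded the long spindle through both rolls, seated it fully in the stand's socket and released it; the job was handed in at about 21.5 s and no verdict came back.

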